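# Hold the handheld microscope over the pink-stained slide

### The job

Take the handheld digital microscope out of its holder, carry it above the tops of the dropper bottles across the rack, and bring it down over the slide with the pink specimen on the light pad. Finish while holding it there, still and upright, with its nose centred over the specimen about a centimetre above the glass and the wide faces of its body parallel to the slide's long sides (either way round). Never touch the light pad or any slide, do not let the microscope brush the rack or bottles, and leave everything else where it stands.

Things in the scene. Friction and masses are not known exactly. Their poses are not given: they have to be found in the camera images.
- scope: handheld digital microscope, 140 g, 129 mm long, standing nose down in its holder. Origin: centre of the nose rim (lens end); z up its axis. 0 to 44 mm up: round nose and grey focus ring, 33 mm across. 44 to 124 mm: white body with blue grip inlays, 46 mm wide (x), 32 mm thick (y; its wide faces look along +-y), then a blue cap. Grip it across the 32 mm, 70 to 105 mm above the nose.
- holder: the microscope's weighted desk holder, fixed, origin under its centre: round grey steel base 90 mm across, 14 mm high; on it a grey cup 48 mm outside, 36 mm inside, rim 46 mm above the bench. The microscope's nose stands on the cup floor, 14 mm above the bench, about 2 mm play, turned any way; lift it straight up at least 45 mm to free it.
- pad: flat LED light pad, fixed, 190 x 120 mm (x, y), 8 mm high, white face in a grey frame; origin under its centre. Five glass slides lie on it, long sides along the pad's x, in two columns 84 mm apart and rows 34 mm apart; one place in the middle of a column is empty. Any slide may lie in any of the five places.
- slide_pink: the slide to look at: prepared glass slide 76 x 26 mm (x, y), 1.2 mm thick, fixed on the pad, origin under its centre; the only one with a pink (magenta) stained section, about 17 mm across, under a cover glass in the middle; blue-grey frosted label end towards -x.
- specimen (a point): middle of the pink specimen, on top of its cover glass, about 10 mm above the bench; x along the slide's long side, z up.
- rack: fixed plywood rack 360 x 56 mm (x, y), 35 mm high, standing lengthways away from the robot between the holder and the light pad; origin under its centre. With its bottles it reaches 117 mm above the bench.
- slide_green: another slide of the same size and make with a green specimen; fixed, origin under its centre. Not to be touched.
- slide_blue: another slide of the same size and make with a blue specimen; fixed, origin under its centre. Not to be touched.
- slide_amber: another slide of the same size and make with an amber specimen; fixed, origin under its centre. Not to be touched.
- slide_brown: another slide of the same size and make with a brown specimen; fixed, origin under its centre. Not to be touched.
- bottle0: loose amber dropper bottle in the rack, 39 mm across, 112 mm tall, with a rubber teat on top; origin under its centre, 4 mm above the bench. Leave alone.
- bottle1: loose amber dropper bottle in the rack, 39 mm across, 112 mm tall, with a rubber teat on top; origin under its centre, 4 mm above the bench. Leave alone.
- bottle2: loose amber dropper bottle in the rack, 39 mm across, 112 mm tall, with a rubber teat on top; origin under its centre, 4 mm above the bench. Leave alone.
- bottle3: loose amber dropper bottle in the rack, 39 mm across, 112 mm tall, with a rubber teat on top; origin under its centre, 4 mm above the bench. Leave alone.
- bottle4: loose amber dropper bottle in the rack, 39 mm across, 112 mm tall, with a rubber teat on top; origin under its centre, 4 mm above the bench. Leave alone.
- bottle5: loose amber dropper bottle in the rack, 39 mm across, 112 mm tall, with a rubber teat on top; origin under its centre, 4 mm above the bench. Leave alone.
- slide_box: loose orange slide box 98 x 83 x 30 mm, origin under its centre. Leave alone.
- beaker: loose empty glass beaker, 70 mm across, 92 mm tall, origin under its centre. Leave alone.
- wash_bottle: loose white wash bottle with a red spout, 68 mm across, about 190 mm tall, origin under its centre. Leave alone.

How it is judged:
On the way, in this order (a step that is already met when the one before it is completed fails the run):
1. the microscope is lifted clear of its holder (z of scope in the frame of holder above 0.055 m and contact force between scope and holder below 0.05 N and contact force between scope and the fingers above 0.5 N), for 0.1 s.
2. the microscope's nose crosses the line of the rack above the tops of the bottles (y of scope in the frame of rack between -0.06 and 0.06 m and z of scope in the frame of rack above 0.117 m), for 0.04 s.
At the end, for the whole second after the job is handed in: Held still by the fingers alone, upright within 5 degrees, nose 4 to 18 mm above the pink specimen and within 6 mm of its middle, wide faces within 8 degrees of the slide's long side (either way round); touching no slide nor the pad; loose things within 12 mm of their starts (z of scope in the frame of specimen between 0.004 and 0.018 m and horizontal distance between scope and specimen below 0.006 m and angle between scope's own z axis and vertical below 0.09 rad and angle between the x axis of scope and the x axis of specimen, either way round below 0.14 rad and linear speed of scope below 0.01 m/s and angular speed of scope below 0.1 rad/s and contact force between scope and the fingers above 0.5 N and contact force between scope and pad below 0.05 N and contact force between scope and slide_pink below 0.05 N and contact force between scope and slide_green below 0.05 N and contact force between scope and slide_blue below 0.05 N and contact force between scope and slide_amber below 0.05 N and contact force between scope and slide_brown below 0.05 N and distance of each of bottle0, bottle1, bottle2, bottle3, bottle4, bottle5, slide_box, beaker, wash_bottle from where it was at the start of the episode below 0.012 m); the arm keeps its last pose, push and grip.
It fails at once if the light pad or a slide is touched (contact force between anything else and pad above 0.3 N or contact force between anything else and slide_pink above 0.3 N or contact force between anything else and slide_green above 0.3 N or contact force between anything else and slide_blue above 0.3 N or contact force between anything else and slide_amber above 0.3 N or contact force between anything else and slide_brown above 0.3 N).
It fails at once if the microscope brushes against the rack or a bottle (contact force between scope and rack above 0.3 N or contact force between scope and bottle0 above 0.3 N or contact force between scope and bottle1 above 0.3 N or contact force between scope and bottle2 above 0.3 N or contact force between scope and bottle3 above 0.3 N or contact force between scope and bottle4 above 0.3 N or contact force between scope and bottle5 above 0.3 N).
It fails at once if a bottle, the slide box, the beaker or the wash bottle is moved (distance of any of bottle0, bottle1, bottle2, bottle3, bottle4, bottle5, slide_box, beaker, wash_bottle from where it was at the start of the episode above 0.012 m).
It also fails if it takes over 45 s, if anything falls off the work surface, if the arm or the gripper's body presses on something with over 40 N, if the wrist force passes 120 N, or if a joint passes its speed limit or range.

### The arm

A 6-joint arm with a two-finger parallel gripper is mounted at the origin on the work surface. World frame = base frame: x ahead of the robot, y to its left, z up, the work surface at z = 0. Lengths are in m, angles in rad, forces in N, time in s.
With the tool pointing down it reaches from about 0.3 to 0.775 m from the base axis. Payload 14.6 kg.
Tool frame: the origin (TCP) lies at the very end of the fingers, on their centre line; the grasp point (between the pads) lies 19 mm behind it; z points along the fingers, x is the direction in which the jaws open and shut, and the axes are right-handed (so a half turn about z gives the same grasp; the last joint's range is limited). The gripper opens to 94 mm and grips with 3 to 60 N. Pads are 16 mm wide; open, the fingers measure 119 mm over their backs; the gripper's body (75 mm by 177 mm) begins 78 mm behind the grasp point.
Start: joints at [-1.194, 0.3, 1.521, -0, 1.321, -0.067], TCP at [0.236, -0.497, 0.205] pointing down, gripper open.
Joint ranges: [-3.03, 3.03], [-0.79, 2.21], [0.23, 2.52], [-1.04, 4.18], [0, 3.07], [-2.55, 2.55]. Speed limits (rad/s): [2.22, 2.22, 2.57, 3.14, 3.14, 3.14].

### API

Orientations are given as [roll, pitch, yaw] about the fixed x, y, z axes, in that order (R = Rz(yaw) Ry(pitch) Rx(roll)).
In Python, from station import ctrl gives the robot as it stands.
- The arm moves only by the shell command python3 -m inch 'ROWS' [FORCE]. ROWS is JSON, one flat list of numbers, 7 for each row, row after row: the shift along the tool's x, y, z in cm, then the turn, a rotation vector about the tool's x, y, z in rad, then the opening, from 0 (shut) to 1 (fully open). In form: [tx, ty, tz, wx, wy, wz, claw, tx, ty, tz, wx, wy, wz, claw, ...]. A call has 1 to 20 rows; each row shifts and turns the commanded pose from where the row before left it, along the tool's axes as they then stand; what a row does not reach is not made up. A row lasts 1/8 s, in which the tool goes at most 62.5 mm and 10.7 degrees, less where a joint would pass 70% of its speed; a pose out of reach is approached as far as the arm can. A call is refused whole if a number of a shift passes 6.25 or a number of a turn 0.188, either way. A call with a gripper value outside its range is refused whole. The fingers move at their own pace and stop on an object; FORCE is the grip in N (left out, the last holds). Time passes only in rows, so rows that do not move let the fingers close. It gives the time, the measured TCP pose, the force and the opening at its end, in the units of the state.
- ctrl.get_obs(): the state, without advancing time (a new reading comes with each control period).
- ctrl.camera(name): name is "side" or "top" or "wrist"; returns (picture, depth): 480x640x3 uint8, red, green, blue; 480x640 float32, m along the optical axis (not along the pixel's ray), 0 where there is no reading.
- ctrl.camera_params(name): a dict with "vertical_fov" (degrees; the focal length in pixels is half the picture's height over the tangent of half this angle, whatever the lens; pixels are square), "cx", "cy" (the principal point, pixels), "camera_from_world" (4x4, takes a point from world to camera coordinates); the wrist camera has in their place "mount" (4x4, takes a point from camera to tool coordinates, whose origin is the TCP and whose axes are the tool frame's). Camera axes: x right, y down, z forward; pixel columns grow to the right and rows downward; lengths in m; the calibration is good to about 2 mm. A picture is of the moment at which its call begins: read the wrist's pose just before it. camera_params takes no time and is no camera call.
- ctrl.hand_in(): hands the job in, once; it reports no verdict.
Trained networks look in the newest picture that a camera, given by its name, has taken for a name from the list of things; names that differ only in an ending like _2 or _b are one class to them, and where a whole thing is asked for, a point or a joint stands for the part that bears it (a point fixed in the world has none). Each returns a list of dicts, best first, with "score" (0 to 1); they miss things now and then, are a little off and sometimes report something else, mostly with a low value. They report only what shows in the picture. A call takes as long as a camera call.
- ctrl.spot_in(camera, label): "bbox" ([centre column, centre row, width, height] in pixels, round what is visible of it).
- ctrl.place_of(camera, label): "centre" ([column, row] in pixels: a listed point, or the origin of a listed thing).
The state is a dict: "time_s": time; "qpos": joint angles; "joint_vel": joint speeds; "tau": joint torques, N m; "ee_pos": TCP position; "eef_rot": TCP orientation; "force": force on the tool from outside, world axes, zero at the start; "moment": the same for the moment, N m; "grip_width": finger opening in m.
Only numpy, scipy, OpenCV 4.12 (cv2) and the standard library are available. Lean on these libraries where they do the work, as an engineer would, in place of code of your own. Each camera call takes 0.05 s, during which the arm holds its last target. There are 200 camera calls.

## Working session

There is one attempt and no reset: what is moved stays moved. The work goes in short steps, Python scripts to look and compute and a shell command to move; the robot and the scene stay as the last step left them, time stands still between calls to the robot, and variables do not carry over. Pictures are saved under pics/ and viewed, about 8 in all and at most 12, crops included, and the job is handed in when it is done.

```bash
mkdir -p pics; cat > h.py <<'E'
import numpy as np, cv2
from station import ctrl
from scipy.spatial.transform import Rotation as R
def tool():
    o=ctrl.get_obs(); T=np.eye(4); T[:3,:3]=R.from_euler('xyz',o['eef_rot']).as_matrix(); T[:3,3]=o['ee_pos']; return T
def cam(name):
    p=ctrl.camera_params(name); f=240/np.tan(np.radians(p['vertical_fov'])/2)
    M=tool()@np.array(p['mount']) if 'mount' in p else np.linalg.inv(np.array(p['camera_from_world']))
    return f,p['cx'],p['cy'],M
def ray(c,u,v,z):   # hit on plane z
    f,cx,cy,M=c; d=M[:3,:3]@[(u-cx)/f,(v-cy)/f,1]; o=M[:3,3]; return o+d*(z-o[2])/d[2]
def cloud(c,D):
    f,cx,cy,M=c; v,u=np.indices(D.shape); P=np.stack([(u-cx)/f*D,(v-cy)/f*D,D],-1); return P@M[:3,:3].T+M[:3,3]
def save(n,im): cv2.imwrite('pics/'+n+'.png',im[:,:,::-1])
E
python3 - <<'E'
from h import *
o=ctrl.get_obs(); print(o)
for n in ['top','side']:
    im,D=ctrl.camera(n); save(n+'0',im); c=cam(n); np.savez(n+'0',im=im,D=D); print(n,c)
    for l in ['scope','holder','pad','specimen','slide_pink','rack','beaker','wash_bottle','slide_box']:
        print(l,[(np.round(r['centre']).tolist(),round(r['score'],2),ray(c,*r['centre'],{'specimen':.010,'scope':.014,'slide_pink':.008}.get(l,0)).round(3).tolist()) for r in ctrl.place_of(n,l)[:2]])
E
```

```text
{'time_s': 0.0, 'qpos': array([-1.19361405e+00,  3.00475583e-01,  1.52161089e+00, -4.55566727e-06,
        1.32066189e+00, -6.65751657e-02]), 'joint_vel': array([ 8.11029258e-04, -8.39617080e-05, -6.25689346e-04,  2.32305116e-03,
        3.54475760e-04, -5.85714468e-05]), 'tau': array([-8.33677841e-04, -5.31810486e+01, -3.52738130e+01,  7.07760570e-02,
        2.44419387e-02, -1.21148064e-04]), 'ee_pos': array([ 0.23604538, -0.49647812,  0.20487125]), 'eef_rot': array([-3.14152017e+00,  1.15345121e-03, -1.12703772e+00]), 'force': array([ 0.00274249, -0.72755627,  0.48370932]), 'moment': array([-0.02166094, -0.01166869, -0.01107015]), 'grip_width': 0.09385090095308382}
top (np.float64(504.41093523353925), 319.1173068336306, 236.96153391925407, array([[-0.00639958, -0.99021384,  0.13941163,  0.47796128],
       [-0.99995532,  0.005367  , -0.00778141,  0.02252356],
       [ 0.00695704, -0.1394552 , -0.99020394,  0.89823274],
       [ 0.        ,  0.        ,  0.        ,  1.        ]]))
scope [([464.0, 280.0], 0.79, [0.524, -0.237, 0.014])]
holder [([461.0, 282.0], 0.8, [0.522, -0.237, 
[... 594 characters left out ...]
51008705,  0.08758626],
       [-0.58896589,  0.40778411, -0.69773297,  0.70647184],
       [-0.00256055, -0.86429945, -0.50297107,  0.5574264 ],
       [ 0.        ,  0.        ,  0.        ,  1.        ]]))
scope []
holder [([414.0, 223.0], 0.75, [0.519, -0.243, 0.0])]
pad [([275.0, 360.0], 0.6, [0.489, 0.289, 0.0])]
specimen [([265.0, 332.0], 0.97, [0.537, 0.259, 0.01])]
slide_pink [([262.0, 334.0], 0.71, [0.54, 0.262, 0.008])]
rack [([356.0, 262.0], 0.97, [0.539, -0.023, 0.0]), ([277.0, 362.0], 0.31, [0.483, 0.292, 0.0])]
beaker [([279.0, 219.0], 0.94, [0.791, -0.071, 0.0])]
wash_bottle [([196.0, 280.0], 0.73, [0.759, 0.214, 0.0])]
slide_box [([332.0, 197.0], 0.87, [0.756, -0.246, 0.0])]
```

View pics/top0.png

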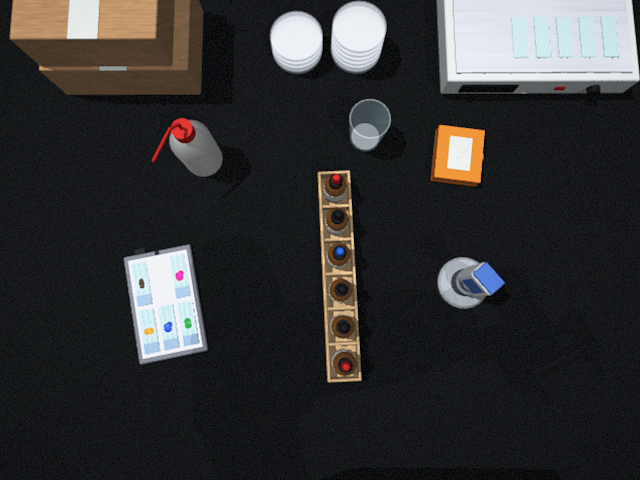

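View pics/side0.png

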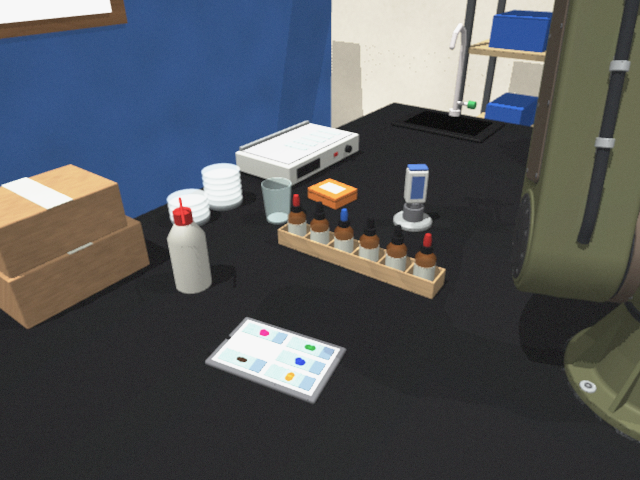

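```bash
python3 - <<'E'
from h import *
for n in ['top','side']:
    z=np.load(n+'0.npz'); im=z['im']; c=cam(n); P=cloud(c,z['D']); hsv=cv2.cvtColor(im,cv2.COLOR_RGB2HSV)
    X=P[(P[...,2]>.075)&(P[...,2]<.135)&(np.abs(P[...,0]-.523)<.06)&(np.abs(P[...,1]+.24)<.06)]
    for lo,hi in [(.129,.16),(.08,.12),(.12,.15)]:
        q=P[(P[...,2]>lo)&(P[...,2]<hi)&(np.abs(P[...,0]-.523)<.06)&(np.abs(P[...,1]+.24)<.06)]
        if len(q)>10: print(n,lo,len(q),q.mean(0).round(4),q[:,2].max().round(3),cv2.minAreaRect((q[:,:2]*1000).astype(np.float32)))
    # pink
    m=(hsv[...,0]>140)&(hsv[...,0]<175)&(hsv[...,1]>60)
    k,l,s,ce=cv2.connectedComponentsWithStats(m.astype(np.uint8))
    for i in range(1,k):
        if s[i,4]>25: print('pink',s[i],ce[i],ray(c,*ce[i],.010).round(4))
    # pad frame points: height 4..14mm
    q=P[(P[...,2]>.004)&(P[...,2]<.016)&(P[...,1]>.15)&(P[...,0]<.68)]
    print('pad',cv2.minAreaRect((q[:,:2]*1000).astype(np.float32)),q[:,2].mean())
    q=P[(P[...,2]>.1)&(np.abs(P[...,1]+.02)<.08)&(P[...,0]<.74)&(P[...,0]>.3)]
    print('bottles',q.min(0),q.max(0))
E
```

```text
top 0.129 653 [ 0.5215 -0.2353  0.1405] 0.146 ((521.604736328125, -237.22119140625), (45.98923873901367, 31.022306442260742), 40.81730270385742)
top 0.08 240 [ 0.5192 -0.2243  0.1005] 0.12 ((519.3408203125, -225.9236297607422), (50.3255615234375, 20.735271453857422), 11.109814643859863)
top 0.12 713 [ 0.5212 -0.2344  0.1391] 0.146 ((521.5120849609375, -237.02706909179688), (46.26637649536133, 30.85118865966797), 39.39866638183594)
pink [175 270   9  11  68] [179.27941176 275.13235294] [0.5367 0.2616 0.01  ]
pad ((419.37933349609375, 360.78985595703125), (446.5992431640625, 417.51348876953125), 0.16077616810798645) 0.008064116642630357
bottles [ 0.38356134 -0.02980498  0.1008971 ] [0.69047374 0.02252356 0.89823274]
side 0.129 252 [ 0.5189 -0.2296  0.1402] 0.148 ((520.7630004882812, -233.47821044921875), (43.91930389404297, 31.610584259033203), 41.071510314941406)
side 0.08 365 [ 0.5167 -0.2254  0.1   ] 0.12 ((519.0626831054688, -226.8246612548828), (50.5517692565918, 25.465944290161133), 16.13427734375)
side 0.12 334 [ 0.5184 -0.2285  0.1363] 0.148 ((520.658935546875, -233.73312377929688), (44.53175735473633, 31.998247146606445), 40.16252899169922)
pink [260 329   9   7  49] [263.79591837 332.26530612] [0.5384 0.2597 0.01  ]
pad ((342.499267578125, 385.109130859375), (469.09912109375, 673.1591186523438), 89.98338317871094) 0.009973823196748425
bottles [ 0.38253336 -0.02722846  0.10000282] [ 0.69169781 -0.00347209  0.11976017]
```

The top view shows the scope (cap ~488,279) in its holder (462,282), the rack running along x at column ~340, and the pad at (165,303) with the pink specimen at (179,275). The side view agrees, with pink at (264,332). Next I turn the jaws across the 32 mm faces and move above the scope.

```bash
python3 -m inch '[0,0,0,0,0,-0.132,1, 0,0,0,0,0,-0.132,1, -0.12,-2,0,0,0,0,1, -0.12,-3.5,0,0,0,0,1, -0.12,-4,0,0,0,0,1, -0.12,-4,0,0,0,0,1, -0.12,-4,0,0,0,0,1, -0.12,-4,0,0,0,0,1, -0.12,-4,0,0,0,0,1, -0.12,-4,0,0,0,0,1, -0.12,-4,0,0,0,0,1, -0.12,-3,0,0,0,0,1, -0.12,-2,0,0,0,0,1, 0,0,0,0,0,0,1, 0,0,0,0,0,0,1]' 30
cat > look.py <<'E'
from h import *
import sys
T=tool(); c=cam('wrist'); im,D=ctrl.camera('wrist'); save(sys.argv[1],im); np.savez(sys.argv[1],im=im,D=D,T=T)
P=cloud(c,D)
E
python3 - <<'E'
import sys; sys.argv=['','w1']
exec(open('look.py').read())
print(T.round(4), c[3].round(3))
for lo,hi in [(.13,.15),(.138,.15),(.1,.13)]:
    q=P[(P[...,2]>lo)&(P[...,2]<hi)&(np.abs(P[...,0]-.523)<.05)&(np.abs(P[...,1]+.24)<.05)&(D>0)]
    if len(q)>10: print(lo,len(q),q.mean(0).round(4),cv2.minAreaRect((q[:,:2]*1000).astype(np.float32)))
# top cam pad
z=np.load('top0.npz'); hsv=cv2.cvtColor(z['im'],cv2.COLOR_RGB2HSV); P=cloud(cam('top'),z['D'])
m=(hsv[...,2]>90)&(P[...,1]>.15)&(P[...,0]<.62)&(P[...,0]>.3)&(P[...,2]<.03)
m=cv2.morphologyEx(m.astype(np.uint8),cv2.MORPH_OPEN,np.ones((3,3)))>0
q=np.array([ray(cam('top'),u,v,.008)[:2] for v,u in np.argwhere(m)])*1000
print('pad',cv2.minAreaRect(q.astype(np.float32)))
E
```

```text
time_s: 2.88
ee_pos: [0.5196, -0.2368, 0.2054]
eef_rot: [3.141, 0.0, -0.864]
force: [-0.2, -0.1, 0.1]
grip_width: 0.0942
[[ 6.493e-01 -7.605e-01 -2.000e-04  5.196e-01]
 [-7.605e-01 -6.493e-01 -1.000e-04 -2.368e-01]
 [-0.000e+00  2.000e-04 -1.000e+00  2.054e-01]
 [ 0.000e+00  0.000e+00  0.000e+00  1.000e+00]] [[ 0.65  -0.728 -0.217  0.583]
 [-0.76  -0.623 -0.186 -0.182]
 [ 0.     0.286 -0.958  0.386]
 [ 0.     0.     0.     1.   ]]
0.13 2258 [ 0.5234 -0.2352  0.1424] ((522.208984375, -236.51954650878906), (43.841827392578125, 31.79369354248047), 39.660343170166016)
0.138 1894 [ 0.522  -0.2364  0.1439] ((521.558837890625, -237.08340454101562), (42.11654281616211, 27.83621597290039), 39.76576614379883)
0.1 280 [ 0.5382 -0.2227  0.1156] ((536.8546752929688, -224.29928588867188), (5.789656162261963, 31.485946655273438), 39.35516357421875)Traceback (most recent call last):
  File "<stdin>", line 11, in <module>
  File "h.py", line 7, in cam
    p=ctrl.camera_params(name); f=240/np.tan(np.radians(p['vertical_fov'])/2)
ValueError: time passes only in moves, steps and waits
```

View pics/w1.png

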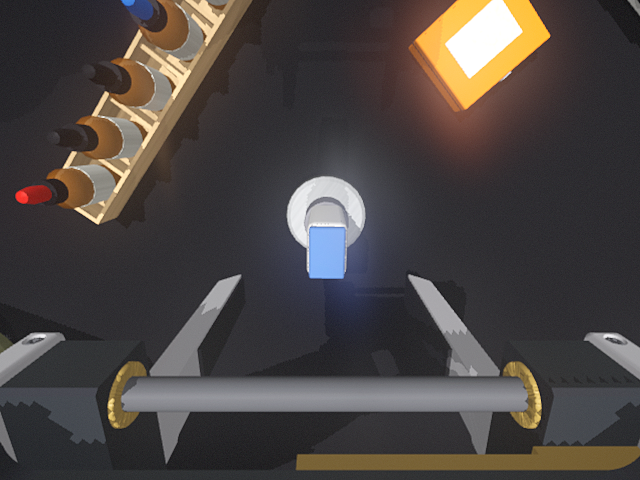

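The wrist view shows the cap (327,250) centred between the fingers, with its wide side in line with tool y. Now descend and close.

```bash
python3 -m inch '[0.14,-0.17,0,0,0,0.012,1, 0,0,1.5,0,0,0,1, 0,0,2,0,0,0,1, 0,0,2,0,0,0,1, 0,0,2,0,0,0,1, 0,0,2,0,0,0,1, 0,0,1.5,0,0,0,1, 0,0,1,0,0,0,1, 0,0,0,0,0,0,1, 0,0,0,0,0,0,0, 0,0,0,0,0,0,0, 0,0,0,0,0,0,0, 0,0,0,0,0,0,0, 0,0,0,0,0,0,0, 0,0,0,0,0,0,0, 0,0,0,0,0,0,0]' 30
```

```text
time_s: 4.92
ee_pos: [0.5223, -0.2363, 0.0854]
eef_rot: [-3.142, -0.0, -0.875]
force: [0.7, 0.4, -1.1]
grip_width: 0.0315
```

```bash
python3 -m inch '[0,0,-0.5,0,0,0,0, 0,0,-1,0,0,0,0, 0,0,-1.5,0,0,0,0, 0,0,-2,0,0,0,0, 0,0,-2,0,0,0,0, 0,0,-2,0,0,0,0, 0,0,-2,0,0,0,0, 0,0,-2,0,0,0,0, 0,0,-2,0,0,0,0, 0,0,-1.5,0,0,0,0, 0,0,-1,0,0,0,0, 0,0,0,0,0,0,0, 0,0,0,0,0,0,0]' 30
python3 - <<'E'
from h import *
# top cam pad yaw from stored picture
z=np.load('top0.npz'); c=cam('top'); hsv=cv2.cvtColor(z['im'],cv2.COLOR_RGB2HSV); P=cloud(c,z['D'])
m=(hsv[...,2]>90)&(P[...,1]>.15)&(P[...,0]<.62)&(P[...,0]>.3)&(P[...,2]<.03)
m=cv2.morphologyEx(m.astype(np.uint8),cv2.MORPH_OPEN,np.ones((3,3)))>0
q=np.array([ray(c,u,v,.008)[:2] for v,u in np.argwhere(m)])*1000
print('pad',cv2.minAreaRect(q.astype(np.float32)))
im,_=ctrl.camera('side'); save('s2',im[100:340,250:570])
E
```

```text
time_s: 6.55
ee_pos: [0.5221, -0.2362, 0.2597]
eef_rot: [3.141, 0.001, -0.875]
force: [0.6, 1.1, -1.6]
grip_width: 0.0318
pad ((488.4472961425781, 286.3143310546875), (188.3830108642578, 118.95359802246094), 11.168066024780273)
```

View pics/s2.png

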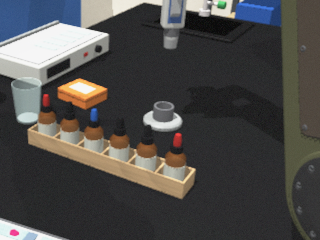

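The scope hangs upright, clear of the cup (crop: nose ~170,45, cup ~163,112). Next I turn to the pad yaw (~11.2°) and cross the rack to a hover 7 cm short of the slide.

```bash
python3 -m inch '[0,0,0,0,0,0.1,0, 0,0,0,0,0,0.15,0, 0,0,0,0,0,0.15,0, 0,0,0,0,0,0.1,0, -1.5,-0.3,0,0,0,0,0, -2.5,-0.3,0,0,0,0,0, -3.5,-0.3,0,0,0,0,0, -3.5,-0.3,0,0,0,0,0, -3.5,-0.3,0,0,0,0,0, -3.5,-0.3,0,0,0,0,0, -3.5,-0.3,0,0,0,0,0, -3.5,-0.3,0,0,0,0,0, -3.5,-0.3,0,0,0,0,0, -3.5,-0.3,0,0,0,0,0, -3.5,-0.3,0,0,0,0,0, -3.5,-0.3,0,0,0,0,0, -3.5,-0.3,0,0,0,0,0, -3.3,-0.2,0,0,0,0,0, -2.3,0,0,0,0,0,0, 0,0,0,0,0,0,0]' 30
python3 -m inch '[0,0,0,0,0,0,0, 0,0,0,0,0,0,0]' 30
python3 - <<'E'
import sys; sys.argv=['','w3']
exec(open('look.py').read())
print(T.round(4))
hsv=cv2.cvtColor(im,cv2.COLOR_RGB2HSV); m=(hsv[...,0]>140)&(hsv[...,0]<175)&(hsv[...,1]>60)
k,l,s,ce=cv2.connectedComponentsWithStats(m.astype(np.uint8))
for i in range(1,k):
    if s[i,4]>60: print('pink',s[i],ce[i],ray(c,*ce[i],.010).round(4))
print([(r['centre'],r['score'],ray(c,*r['centre'],.01).round(4)) for r in ctrl.place_of('wrist','specimen')[:2]])
E
```

```text
time_s: 9.1
ee_pos: [0.4679, 0.2449, 0.2601]
eef_rot: [3.141, 0.0, -1.37]
force: [0.1, -0.8, -1.5]
grip_width: 0.0318
time_s: 9.35
ee_pos: [0.469, 0.2428, 0.2605]
eef_rot: [-3.142, -0.0, -1.375]
force: [-0.2, -0.2, -2.0]
grip_width: 0.0321
[[ 1.943e-01 -9.809e-01  1.000e-04  4.690e-01]
 [-9.809e-01 -1.943e-01 -1.000e-04  2.428e-01]
 [ 1.000e-04 -1.000e-04 -1.000e+00  2.605e-01]
 [ 0.000e+00  0.000e+00  0.000e+00  1.000e+00]]
pink [314 145  12  14 126] [319.70634921 151.54761905] [0.537  0.2629 0.01  ]
[([318.5, 152.7], 0.6, array([0.5354, 0.2642, 0.01  ]))]
```

View pics/w3.png

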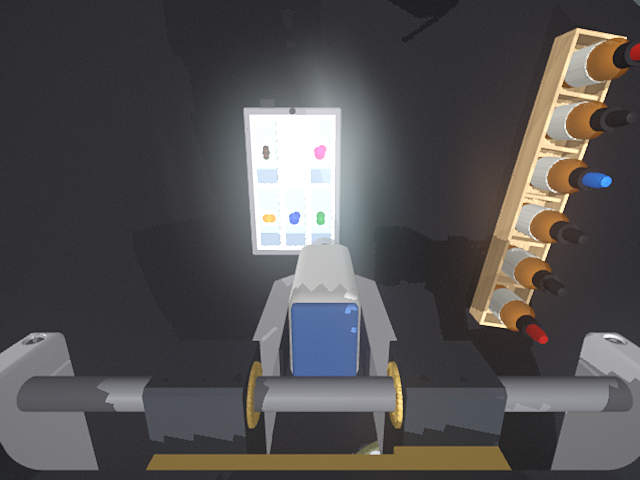

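The wrist view shows pink at (320,152) and the pad spanning (245–341, 108–254), with the scope still held straight. I'll check the pad yaw and the scope's pose in the hand from the depth data.

```bash
python3 - <<'E'
from h import *
z=np.load('w3.npz'); im,D,T=z['im'],z['D'],z['T']; c=cam('wrist')
hsv=cv2.cvtColor(im,cv2.COLOR_RGB2HSV)
P=cloud(c,D)
m=(P[...,2]>.004)&(P[...,2]<.02)&(hsv[...,2]>120)&(np.abs(P[...,0]-.5)<.15)&(np.abs(P[...,1]-.28)<.12)&(D>0)
m[:105]=0; m[:,:240]=0;m[:,348:]=0; m[240:]=0
m=cv2.morphologyEx(m.astype(np.uint8),cv2.MORPH_OPEN,np.ones((3,3)))
v0=[]
for side in (0,1):
    pts=np.array([ray(c,(np.flatnonzero(m[v])[[0,-1]][side]),v,.008)[:2] for v in range(118,225) if m[v].any()])
    vx,vy,_,_=cv2.fitLine(pts.astype(np.float32),cv2.DIST_HUBER,0,.01,.01).ravel(); print('edge',side,np.degrees(np.arctan(vy/vx)),pts.mean(0).round(4))
im2,D2=ctrl.camera('side'); cs=cam('side'); np.savez('s3',im=im2,D=D2); save('s3',im2)
Pt=(cloud(cs,D2)-T[:3,3])@T[:3,:3]   # tool coords
W=(P-T[:3,3])@T[:3,:3]
for nm,Q,d in (('wrist',W,D),('side',Pt,D2)):
    for a,b in ((-.03,-.01),(.0,.02),(.022,.03),(.035,.05),(.05,.075)):
        q=Q[(np.abs(Q[...,0])<.03)&(np.abs(Q[...,1])<.05)&(Q[...,2]>a)&(Q[...,2]<b)&(d>0)]
        if len(q)>5: print(nm,a,b,len(q),'min',np.percentile(q,2,0).round(4),'max',np.percentile(q,98,0).round(4))
hi,_=ctrl.camera('top')
for n in('side','top'):
    print(n,[(r['centre'],r['score']) for r in ctrl.place_of(n,'scope')[:2]])
E
```

```text
edge 0 11.271946 [0.4945 0.3485]
edge 1 11.222713 [0.5176 0.2324]
wrist -0.03 -0.01 1465 min [-0.0275 -0.0213 -0.0296] max [ 0.0263 -0.0087 -0.0105]
wrist 0.0 0.02 515 min [-0.0153 -0.0214  0.0002] max [ 0.0142 -0.0165  0.0196]
wrist 0.035 0.05 19 min [-0.005  -0.0144  0.0425] max [ 0.0038 -0.0122  0.0499]
wrist 0.05 0.075 125 min [-0.0099 -0.0129  0.0505] max [ 0.0087 -0.0075  0.0691]
side -0.03 -0.01 517 min [-0.0286 -0.0189 -0.0297] max [ 0.008   0.0245 -0.0106]
side 0.0 0.02 479 min [-0.0171 -0.0194  0.0006] max [0.0072 0.0243 0.0194]
side 0.022 0.03 100 min [-0.0163 -0.0169  0.0221] max [-0.0056  0.0195  0.0299]
side 0.035 0.05 197 min [-0.0162 -0.0097  0.0352] max [0.0032 0.0168 0.0499]
side 0.05 0.075 220 min [-0.0143 -0.0087  0.0502] max [0.0039 0.0155 0.0691]
side [([339.3, 258.6], 0.68), ([303.3, 249.5], 0.58)]
top []
```

View pics/s3.png

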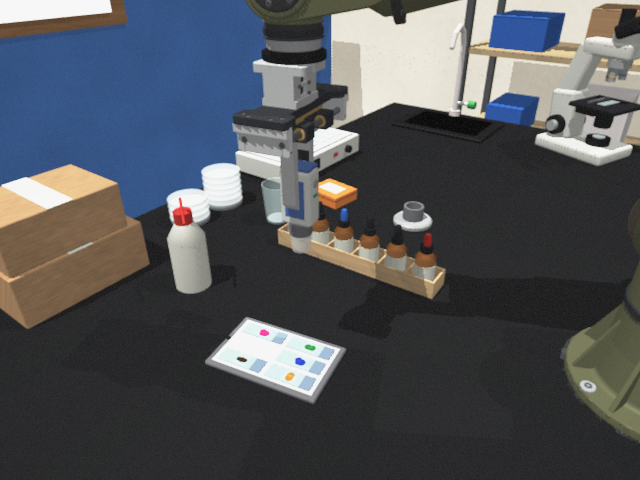

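The pad edges give 11.25°, against 11.2° for the scope, so the yaw is good. The side view shows the scope upright (nose ~302,243) and everything undisturbed. Move over the specimen and part-way down.

```bash
python3 -m inch '[-0.1,-1.2,0,0,0,0,0, -0.1,-1.8,0,0,0,0,0, -0.1,-1.8,0,0,0,0,0, -0.1,-1.4,0,0,0,0,0, -0.1,-1,0,0,0,0,0, 0,0,0,0,0,0,0, 0,0,1,0,0,0,0, 0,0,2,0,0,0,0, 0,0,2,0,0,0,0, 0,0,2,0,0,0,0, 0,0,2,0,0,0,0, 0,0,1.5,0,0,0,0, 0,0,1.5,0,0,0,0, 0,0,1,0,0,0,0, 0,0,0.5,0,0,0,0, 0,0,0,0,0,0,0, 0,0,0,0,0,0,0]' 30
cat > chk.py <<'E'
from h import *
import sys
T=tool(); tag=sys.argv[1]; print(T[:3,3].round(4),np.degrees(ctrl.get_obs()['eef_rot']).round(2))
nz=T[2,3]-.0714; print('nose z est',nz)
for n in ('side','wrist'):
    im,D=ctrl.camera(n); c=cam(n); P=cloud(c,D); W=(P-T[:3,3])@T[:3,:3]; save(tag+n,im)
    for a,b in ((.0,.02),(.035,.05),(.05,.075)):
        q=W[(np.abs(W[...,0])<.03)&(np.abs(W[...,1])<.04)&(W[...,2]>a)&(W[...,2]<b)&(D>0)&(P[...,2]>.014)]
        if len(q)>5: print(n,a,len(q),np.percentile(q,2,0).round(4),np.percentile(q,98,0).round(4))
        if len(q)>30 and a>.03:  # circle of known radius 16.5 mm
            from scipy.optimize import least_squares
            s=least_squares(lambda p:np.hypot(q[:,0]-p[0],q[:,1]-p[1])-.0165,[0,0],loss='soft_l1',f_scale=.001).x; print('  axis in tool',s.round(4),'world',(T[:3,:3]@[*s,0]+T[:3,3])[:2].round(4))
    hsv=cv2.cvtColor(im,cv2.COLOR_RGB2HSV); m=(hsv[...,0]>140)&(hsv[...,0]<175)&(hsv[...,1]>60)
    k,l,s,ce=cv2.connectedComponentsWithStats(m.astype(np.uint8))
    for i in range(1,k):
        if s[i,4]>30: print('pink',s[i],ray(c,*ce[i],.010).round(4))
    try: print('net',[(np.round(r['centre'],1).tolist(),round(r['score'],2),ray(c,*r['centre'],.01).round(4)) for r in ctrl.place_of(n,'specimen')[:1]],[(np.round(r['centre'],1).tolist(),round(r['score'],2),ray(c,*r['centre'],nz).round(4)) for r in ctrl.place_of(n,'scope')[:2]])
    except Exception as e: print(e)
E
python3 chk.py c4; python3 - <<'E'
import cv2
a=cv2.imread('pics/c4side.png')[200:420,150:400]
cv2.imwrite('pics/c4s.png',cv2.resize(a,None,fx=3,fy=2.7,interpolation=cv2.INTER_CUBIC))
E
```

```text
time_s: 11.78
ee_pos: [0.5388, 0.2625, 0.126]
eef_rot: [-3.141, 0.0, -1.375]
force: [0.1, 0.4, -1.5]
grip_width: 0.0319
[0.5388 0.2625 0.126 ] [-1.7995e+02  1.0000e-02 -7.8780e+01]
nose z est 0.054596318826405435
side 0.0 349 [-0.0167 -0.0194  0.0006] [0.0119 0.0245 0.0197]
side 0.035 143 [-0.0156 -0.0084  0.0352] [0.007  0.017  0.0494]
  axis in tool [0.0018 0.0001] world [0.539  0.2607]
side 0.05 151 [-0.014  -0.0069  0.0503] [0.0027 0.0152 0.0701]
  axis in tool [ 0.0032 -0.0011] world [0.5405 0.2595]
pink [260 329   9   7  47] [0.5382 0.2599 0.01  ]
net [([263.7, 331.3], 0.55, array([0.5401, 0.258 , 0.01  ]))] [([260.9, 310.2], 0.78, array([0.5413, 0.2591, 0.0546]))]
wrist 0.0 525 [-0.0151 -0.0212  0.0003] [ 0.0143 -0.0163  0.0196]
wrist 0.035 17 [-0.0049 -0.0141  0.043 ] [ 0.0032 -0.0122  0.0495]
wrist 0.05 126 [-0.0098 -0.0125  0.0507] [ 0.0088 -0.0071  0.07  ]
  axis in tool [-0.0004  0.0048] world [0.5341 0.2619]
pink [317 229  16  10 110] [0.54   0.2629 0.01  ]
net [([325.1, 240.9], 0.75, array([0.5334, 0.2613, 0.01  ]))] [([322.8, 252.7], 0.74, array([0.5365, 0.2639, 0.0546]))]
```

View pics/c4s.png

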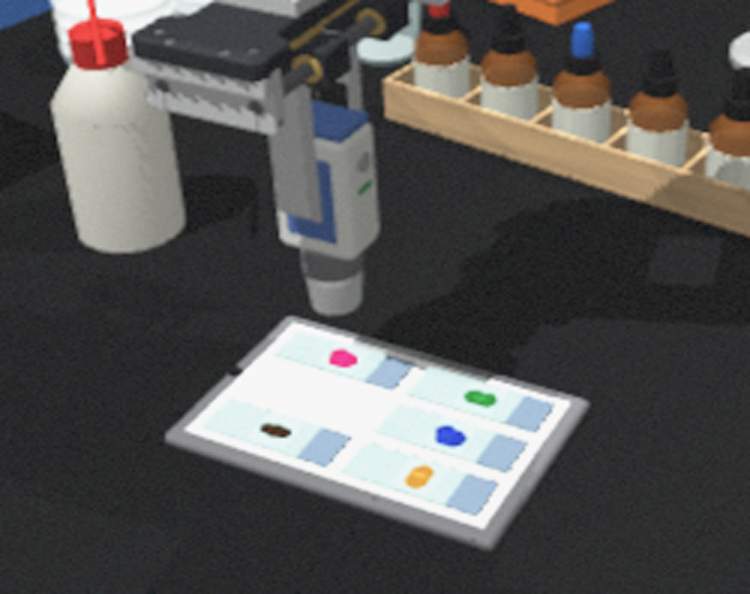

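In the side crop the nose rim (335,300) stands over the pink spot (343,358). Scope and specimen positions agree within ~2 mm in each camera. Final descent of 3.3 cm.

```bash
python3 -m inch '[0.08,0,0.5,0,0,0,0, 0,0,0.8,0,0,0,0, 0,0,0.8,0,0,0,0, 0,0,0.6,0,0,0,0, 0,0,0.4,0,0,0,0, 0,0,0.2,0,0,0,0, 0,0,0,0,0,0,0, 0,0,0,0,0,0,0, 0,0,0,0,0,0,0, 0,0,0,0,0,0,0]' 30
python3 chk.py c5; python3 - <<'E'
import cv2,numpy as np
a=cv2.imread('pics/c5side.png')[230:390,190:360]
b=cv2.imread('pics/c5wrist.png')[150:310,240:410]
cv2.imwrite('pics/c5s.png',np.hstack([cv2.resize(i,(399,376),interpolation=cv2.INTER_CUBIC) for i in (a,b)]))
E
```

```text
time_s: 13.32
ee_pos: [0.5388, 0.2616, 0.0926]
eef_rot: [-3.141, 0.0, -1.375]
force: [-0.3, 0.1, -1.9]
grip_width: 0.0319
[0.5388 0.2616 0.0926] [-179.99    0.    -78.78]
nose z est 0.02116621914052702
side 0.0 310 [-0.0165 -0.0187  0.0005] [0.009  0.0246 0.0196]
side 0.035 128 [-0.0162 -0.0078  0.0353] [0.0062 0.0174 0.0497]
  axis in tool [0.0017 0.0002] world [0.5389 0.2599]
side 0.05 147 [-0.0138 -0.007   0.0503] [0.0056 0.0153 0.0691]
  axis in tool [ 0.0035 -0.0008] world [0.5402 0.2583]
pink [260 331   9   5  32] [0.5364 0.2611 0.01  ]
net [([264.1, 332.4], 0.94, array([0.5377, 0.2597, 0.01  ]))] []
wrist 0.0 514 [-0.0152 -0.0212  0.0005] [ 0.0144 -0.0164  0.0195]
wrist 0.035 19 [-0.0049 -0.0144  0.0423] [ 0.0032 -0.0123  0.0498]
wrist 0.05 125 [-0.0098 -0.0127  0.0504] [ 0.0088 -0.0071  0.0699]
  axis in tool [-0.0004  0.0046] world [0.5342 0.2611]
net [([325.5, 248.7], 0.91, array([0.5367, 0.2608, 0.01  ]))] [([321.3, 253.7], 0.7, array([0.5355, 0.264 , 0.0212])), ([619.3, 330.1], 0.61, array([5.176e-01, 4.000e-04, 2.120e-02]))]
```

View pics/c5s.png

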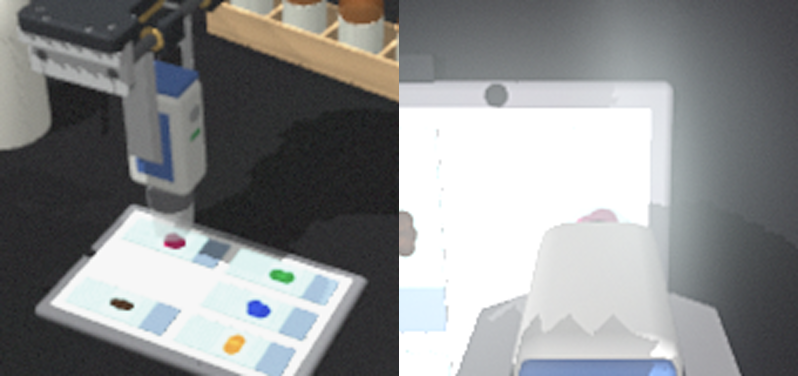

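The side crop shows the nose right above the pink spot, but the wrist crop shows a pink sliver in front of the nose. I'll measure how far out the sliver reaches against the unoccluded wrist view (w3).

```bash
python3 - <<'E'
from h import *
c=cam('wrist'); T=tool(); p=ctrl.camera_params('wrist'); print(c[:3],np.array(p['mount']).round(4))
z=np.load('w3.npz'); c3=(*c[:3],z['T']@np.array(p['mount']))
im5=cv2.imread('pics/c5wrist.png')[:,:,::-1]
im4=cv2.imread('pics/c4wrist.png')[:,:,::-1]
T4=T.copy(); T4[:3,3]=[.5388,.2625,.126]; c4=(*c[:3],T4@np.array(p['mount']))
for nm,im,cc in(('w3',z['im'],c3),('c4',im4,c4),('c5',im5,c)):
    hsv=cv2.cvtColor(np.ascontiguousarray(im),cv2.COLOR_RGB2HSV); m=(hsv[...,0]>140)&(hsv[...,0]<179)&(hsv[...,1]>35)
    m[:120]=0;m[275:]=0;m[:,:290]=0;m[:,350:]=0
    vu=np.argwhere(m); q=np.array([ray(cc,u,v,.0101) for v,u in vu]); w=(q-T[:3,3])@T[:3,:3]
    print(nm,len(q),vu.min(0),vu.max(0),'cur tool xy min',w[:,:2].min(0).round(4),'max',w[:,:2].max(0).round(4))
# rim: wrist image of nose rim circle for offsets
for yo in (0,.002,.004):
  for r in (.0165,.014):
    a=np.linspace(0,6.28,181); Q=np.c_[r*np.cos(a),yo+r*np.sin(a),0*a+.0714]; M=np.linalg.inv(np.array(p['mount'])); C=Q@M[:3,:3].T+M[:3,3]
    print(yo,r,'top row of rim',(c[0]*C[:,1]/C[:,2]+c[2]).min().round(1))
E
```

```text
(np.float64(333.2135661029442), 324.1730829678634, 240.05651879066573) [[ 1.000e+00  1.100e-03 -3.000e-04 -7.000e-04]
 [-9.000e-04  9.583e-01  2.858e-01 -8.370e-02]
 [ 6.000e-04 -2.858e-01  9.583e-01 -1.803e-01]
 [ 0.000e+00  0.000e+00  0.000e+00  1.000e+00]]
w3 134 [145 314] [159 325] cur tool xy min [-0.0088 -0.0065] max [0.005  0.0104]
c4 190 [229 317] [243 332] cur tool xy min [-0.0083 -0.0062] max [0.0056 0.0073]
c5 2 [243 316] [243 317] cur tool xy min [-0.0075 -0.0028] max [-0.0067 -0.0028]
0 0.0165 top row of rim 230.4
0 0.014 top row of rim 233.5
0.002 0.0165 top row of rim 232.8
0.002 0.014 top row of rim 235.9
0.004 0.0165 top row of rim 235.3
0.004 0.014 top row of rim 238.4
```

```bash
python3 - <<'E'
from h import *
T=tool(); c=cam('wrist'); im,D=ctrl.camera('wrist'); P=cloud(c,D); W=(P-T[:3,3])@T[:3,:3]
for v in range(224,300,2): print(v,im[v,324],D[v,324].round(4),W[v,324].round(4),'z',P[v,324,2].round(4))
a=im[215:275,280:370]; save('d6',cv2.resize(a,(780,520),interpolation=cv2.INTER_NEAREST))
E
```

```text
224 [255 255 255] 0.2688 [-0.0009 -0.0193  0.081 ] z 0.0114
226 [255 255 255] 0.2699 [-0.0009 -0.0174  0.0817] z 0.0108
228 [255 255 255] 0.2715 [-0.0009 -0.0155  0.0827] z 0.0098
230 [255 255 255] 0.2717 [-0.0009 -0.0139  0.0824] z 0.0101
232 [255 255 255] 0.2722 [-0.0009 -0.0122  0.0825] z 0.01
234 [255 255 255] 0.2708 [-0.0009 -0.011   0.0806] z 0.0118
236 [255 255 255] 0.2725 [-0.0009 -0.009   0.0818] z 0.0107
238 [243 254 255] 0.2565 [-0.0009 -0.0119  0.0659] z 0.0265
240 [218 198 208] 0.25 [-0.0009 -0.0122  0.0593] z 0.0331
242 [221 202 213] 0.2427 [-0.0009 -0.0129  0.0519] z 0.0406
244 [197 203 202] 0.233 [-0.0009 -0.0144  0.0422] z 0.0502
246 [224 226 225] 0.2071 [-0.0008 -0.0209  0.0171] z 0.0753
248 [224 226 225] 0.2037 [-0.0008 -0.0208  0.0135] z 0.0789
250 [223 224 224] 0.1999 [-0.0008 -0.0208  0.0096] z 0.0829
252 [222 224 224] 0.1958 [-0.0008 -0.021   0.0054] z 0.0871
254 [222 224 223] 0.1925 [-0.0008 -0.0209  0.0019] z 0.0905
256 [222 224 223] 0.1893 [-0.0008 -0.0209 -0.0014] z 0.0939
258 [222 223 222] 0.1865 [-0.0008 -0.0208 -0.0045] z 0.0969
260 [221 223 222] 0.1838 
[... 472 characters left out ...]
0.1617 [-0.0008 -0.0207 -0.0303] z 0.1227
278 [218 219 218] 0.1583 [-0.0008 -0.0212 -0.0338] z 0.1262
280 [219 219 217] 0.1568 [-0.0008 -0.0209 -0.0354] z 0.1279
282 [218 218 217] 0.1543 [-0.0008 -0.021  -0.038 ] z 0.1305
284 [218 219 217] 0.1528 [-0.0008 -0.0207 -0.0396] z 0.1321
286 [218 218 217] 0.1498 [-0.0008 -0.0211 -0.0426] z 0.1351
288 [218 219 218] 0.1482 [-0.0008 -0.0209 -0.0444] z 0.1368
290 [205 205 205] 0.1457 [-0.0008 -0.0211 -0.0469] z 0.1393
292 [199 199 198] 0.145 [-0.0008 -0.0206 -0.0478] z 0.1403
294 [204 204 204] 0.1452 [-0.0008 -0.0196 -0.0478] z 0.1403
296 [208 207 208] 0.1426 [-0.0008 -0.02   -0.0505] z 0.1429
298 [213 213 212] 0.1419 [-0.0008 -0.0195 -0.0514] z 0.1438
```

View pics/d6.png

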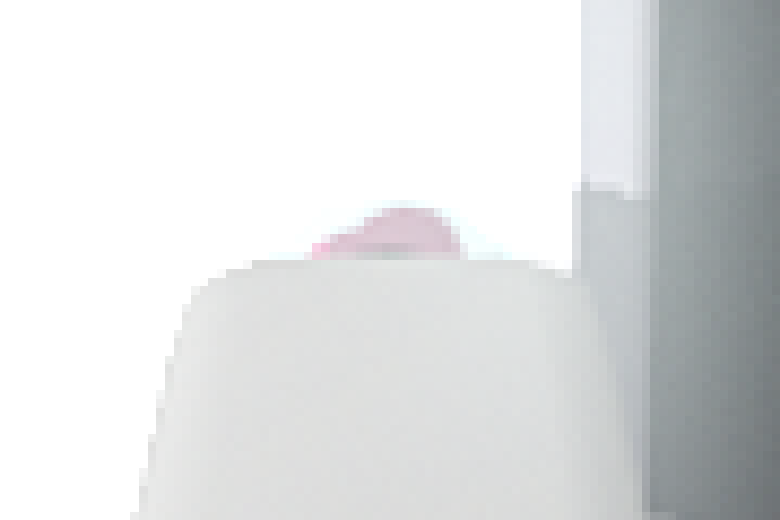

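The "sliver" is the nose itself, tinted pink: its depth puts it 26–50 mm above the bench. The body face is at a constant −20.9 mm, so it is upright, and the scope sits at tool y +2.1 mm against the specimen's +2.0. Both cameras suggest ~1 mm more towards −tool x, so I make that small correction, settle, and hand in.

```bash
python3 -m inch '[-0.1,0,0,0,0,0,0, 0,0,0,0,0,0,0, 0,0,0,0,0,0,0, 0,0,0,0,0,0,0, 0,0,0,0,0,0,0, 0,0,0,0,0,0,0]' 30
python3 - <<'E'
from h import *
o=ctrl.get_obs(); print(o['ee_pos'],o['force'],o['grip_width'],np.abs(o['joint_vel']).max()); print(ctrl.hand_in())
E
```

```text
time_s: 14.42
ee_pos: [0.5385, 0.2626, 0.0925]
eef_rot: [-3.142, 0.0, -1.375]
force: [0.4, -0.3, -2.0]
grip_width: 0.0318
[0.53854261 0.26255614 0.09245095] [ 0.39646435 -0.27242317 -2.0236077 ] 0.0318390268869633 0.002483530130914691
the job is handed in; nothing more can be done
None
```

I lifted the microscope out of its holder with a 30 N grip across the 32 mm faces. I carried it over the rack with its nose about 19 cm above the bench and lowered it over the pink slide. I handed in at 14.4 s; no verdict was reported.

Last checks:
- **Height:** the nose was about 11 mm above the specimen, worked out from the grasp height.
- **Centring:** before a final 1 mm sideways correction, the scope was about 1.5 mm off the specimen by the wrist camera, and 1–2 mm or a little more by the side camera. I did not measure it again afterwards.
- **Angle:** the tool was vertical and the body face showed no lean. The wide faces were within about 0.1° of the pad's long sides.
- **Stillness:** joint speeds were below 0.003 rad/s, and nothing in the force readings looked like contact.

Checks that disagreed:
- **Nose axis fits:** the depth fits of the nose axis differed by up to about 5 mm between cameras. I put this down to the tapered nose and used the body faces instead.
- **Pink edge in the wrist picture:** it first looked like a miss, but the depth showed it was pink light on the nose.
- **Other objects:** I did not measure the bottles, slide box, beaker and wash bottle again at the end. Those in the later pictures looked undisturbed.

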